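Open the dial padlock and take it off its lock board

TASK

Turn the black dial of the red padlock, feeling its clicks, until its white pointer clicks into the notch at the white mark next to the shackle, then pull the steel shackle out as far as it goes and lift the opened padlock off the hooked stud. Finish while still holding the open padlock up in the gripper, level with the dial upwards and at least 12 cm above the bench, for somebody to check. Handle it gently (never grip or push it with more than about 30 N) and leave the things lying around alone.

Things in the scene. Friction and masses are not known exactly. Their poses are not given: they have to be found in the camera images.
- lock_centre (a point): Padlock: red body 60 (x) x 52 (y) x 26 mm (z), 0.45 kg in all (may vary 20 %), lying dial upwards. This point is the middle of the red body, half-way up. x points away from the shackle, y across the body, z up. Lift it by its 52 mm width (grip along y): the upper 19 mm of its sides are free above the nest's rails. With the shackle out its balance point lies about 12 mm towards the shackle.
- board: Fixed aluminium plate 142 x 92 x 6 mm that the lock lies on, with a nest of low rails (7 mm high above the plate, 6 mm thick) all round the red body, which is 1 to 2 mm loose in it, and a hooked stud. Origin: on the bench under the middle of the nest; axes parallel to the lock's at the start.
- dial_grip (a point): Black round dial knob, 32 mm diameter, 14 mm high, on top of the lock; this point lies on its axis 7 mm below its top (42 mm above the bench) and 7 mm above a thin 43 mm disc that turns with it. Its axes turn with the dial: the white pointer line lies along its -x.
- dial (a joint): Dial angle in rad, positive anticlockwise from above. 0: pointer at the white mark on the red body, towards the shackle; only there (within 0.1) the shackle comes out. Starts 1.0 to 2.1 anticlockwise of it: turn clockwise. It clicks into a notch every 0.52 (30 degrees), about 0.06 N m a click, and settles in the nearest notch when let go; no end stops. Over 1.5 rad may need a second grip.
- shackle_grip (a point): U-shaped shackle of 9 mm round steel lying level, along the lock's -x, 46 mm wide outside, 28 mm inside. This point is midway between its straight legs, on their centre line (20 mm above the bench), 18 mm from the red body when shut; the crown is 22 mm farther out. It moves with the shackle; axes as the lock's. Grip both legs here from outside (along y).
- shackle (a joint): How far the shackle is pulled out in m, along the lock's -x: 0 shut, 0.028 fully out (end stop). It takes about 3 N when the dial is at 0, is blocked otherwise, stays where it is left, and blocks the dial while out.
- stud_head (a point): Middle of the top of the fixed hooked stud, 36 mm above the bench: a post inside the U with a flat head 42 mm long (along x), 11 mm wide, 7 mm thick that reaches over the crown of the shut shackle, so the shut lock cannot come off. With the shackle fully out the head passes through the U with 7 mm to spare at the ends and 8 mm at each side as the lock is lifted straight up.
- small_vice: Bystander: small grey vice; leave it where it is. Origin: middle of its underside.
- micrometer: Bystander: micrometer; leave it where it is. Origin: middle of its underside.
- marker_blue: Bystander: white and blue marker pen; leave it where it is. Origin: middle of its underside.
- screwdriver: Bystander: red-handled screwdriver; leave it where it is. Origin: middle of its underside.
- loupe: Bystander: black loupe; leave it where it is. Origin: middle of its underside.
- ring_gauge: Bystander: steel ring gauge; leave it where it is. Origin: middle of its underside.

How it is judged:
By the outcome, as a careful person would: the job done as asked, in the order asked, and still so for the second after the job is handed in, while the arm keeps its last pose, push and grip.
It also fails if it takes over 61 s, if anything falls off the work surface, if the arm or the gripper's body presses on something with over 40 N, if the wrist force passes 120 N, or if a joint passes its speed limit or range.

ROBOT

A 6-joint arm with a two-finger parallel gripper is mounted at the origin on a cart in front of the work surface, level with it; the furniture and walls round the work are solid. World frame = base frame: x ahead of the robot, y to its left, z up, the work surface at z = 0. Lengths are in m, angles in rad, forces in N, time in s.
With the tool pointing down it reaches from about 0.3 to 0.75 m from the base axis. Payload 8.5 kg.
Tool frame: the origin (TCP) lies on the centre line of the jaws, within the pads' length; the fingertips stand 8 mm ahead of it and the grasp point (between the pads) lies 11 mm behind it; z points along the fingers, y is the line along which they close (so a half turn about z gives the same grasp; the last joint's range is limited). The gripper opens to 88 mm and grips with 3 to 60 N. Pads are 18 mm wide; open, the fingers measure 123 mm over their backs; the gripper's body (75 mm by 187 mm) begins 45 mm behind the grasp point.
Start: joints at [1.102, 0.381, 1.297, -0, 1.464, -0.215], TCP at [0.138, 0.532, 0.247] pointing down, gripper open.
Joint ranges: [-3.11, 3.11], [-0.89, 2.33], [0.22, 2.48], [-1.42, 4.56], [0.17, 2.85], [-2.88, 2.88]. Speed limits (rad/s): [2.39, 2.39, 3.14, 3.14, 3.14, 3.14].

INTERFACE

Orientations are given as a unit quaternion [x, y, z, w].
In Python, from station import sense, capture, get_calibration, sign_off gives the robot as it stands. The module is installed in compiled form; this text tells all that it offers.
- The arm moves only by the tool step_arm, never from a script. Its argument "series" is a list of rows, each a list of 7 numbers: the opening, from 0 (shut) to 1 (fully open), then the shift along the tool's x, y, z in mm, then the turn, a rotation vector about the tool's x, y, z in degrees. In form: [[claw, tx, ty, tz, wx, wy, wz], ...]. A call has 1 to 5 rows; each row shifts and turns the commanded pose from where the row before left it, along the tool's axes as they then stand; what a row does not reach is not made up. A row lasts 1/12 s, in which the tool goes at most 41.7 mm and 7.16 degrees, less where a joint would pass 70% of its speed; a pose out of reach is approached as far as the arm can. A call is refused whole if a number of a shift passes 41.7 or a number of a turn 7.16, either way. A call with a gripper value outside its range is refused whole. The fingers move at their own pace and stop on an object; the grip force is fixed at half the most. Time passes only in rows, so rows that do not move let the fingers close. It gives the time, the measured TCP pose, the force, the opening and the grip force at its end, in the units of the state.
- sense(): the state, without advancing time (a new reading comes with each control period).
- capture(name): name is "side" or "top"; returns the picture (384x512x3 uint8, blue, green, red); there is no depth.
- get_calibration(name): a dict with "vertical_fov" (degrees; the focal length in pixels is half the picture's height over the tangent of half this angle, whatever the lens; pixels are square), "cx", "cy" (the principal point, pixels), "rvec" (rotation vector, rad) and "tvec" (3), from world to camera coordinates, as OpenCV has them. Camera axes: x right, y down, z forward; pixel columns grow to the right and rows downward; lengths in m; the calibration is good to about 2 mm. A picture is of the moment at which its call begins. get_calibration takes no time and is no camera call.
- sign_off(): hands the job in; it is judged then, once.
The state is a dict: "time_s": time; "joints": joint angles; "qd": joint speeds; "tau": joint torques, N m; "ee_pos": TCP position; "orientation": TCP orientation; "wrist_force": force on the tool from outside, world axes, zero at the start; "torque": the same for the moment, N m; "finger_gap": finger opening in m; "grasp_force": force on a finger pad.
Only numpy, scipy, OpenCV 4.12 (cv2) and the standard library are available. Lean on these libraries where they do the work, as an engineer would, in place of code of your own. Each camera call takes 0.05 s, during which the arm holds its last target. There are 200 camera calls.

## Working session

There is one attempt and no reset: what is moved stays moved. The work goes in short steps, Python scripts to look and compute and a tool call to move; the robot and the scene stay as the last step left them, time stands still between calls to the robot, and variables do not carry over. Pictures are saved under pics/ and viewed, at most 10 in all, crops included, and the job is handed in when it is done.

Besides the shell and the picture viewer there is one more tool, called as name(argument=value, ...) on one line, values as JSON. step_arm: Moves the arm, as the interface text tells. Its arguments: {"type":"object","properties":{"series":{"type":"array","items":{"type":"array","items":{"type":"number"}}}},"required":["series"]}

```bash
mkdir -p pics
python3 - <<'E'
from station import *
import cv2
for n in("top","side"):
    im=capture(n); cv2.imwrite(f"pics/{n}0.png",im); c=get_calibration(n); print(n,c)
s=sense();print(s)
E
```

```text
top {'vertical_fov': 49.068607088492996, 'cx': 264.1042040916107, 'cy': 194.12092283332012, 'rvec': array([ 2.19011785, -2.13654011,  0.1075426 ]), 'tvec': array([0.02504161, 0.52803722, 0.88628964])}
side {'vertical_fov': 51.43351112537142, 'cx': 264.3020053870135, 'cy': 195.45292667789917, 'rvec': array([ 0.27743349, -2.64634198,  1.46929849]), 'tvec': array([0.52522437, 0.09825852, 0.83549866])}
{'time_s': 0.1, 'joints': array([ 1.10169819e+00,  3.81088704e-01,  1.29814568e+00,  1.57941342e-05,
        1.46362310e+00, -2.15283894e-01]), 'qd': array([-6.24717884e-05, -1.05716485e-03, -3.31425365e-03, -9.58963389e-04,
       -2.45050430e-03, -3.35080808e-04]), 'tau': array([ 4.03280690e-03, -4.38648105e+01, -2.24907410e+01,  7.14680040e-02,
        3.42529477e-02, -6.42758346e-05]), 'ee_pos': array([0.13798022, 0.53215761, 0.2462342 ]), 'orientation': array([ 1.26567567e-01,  9.91957787e-01, -5.93117874e-04, -2.19605381e-04]), 'wrist_force': array([-0.36165429, -0.03941041, -0.98876277]), 'torque': array([-0.00140174,  0.07101875,  0.03510163]), 'grasp_force': 0.0, 'finger_gap': 0.08827451852332818}
```

View pics/top0.png

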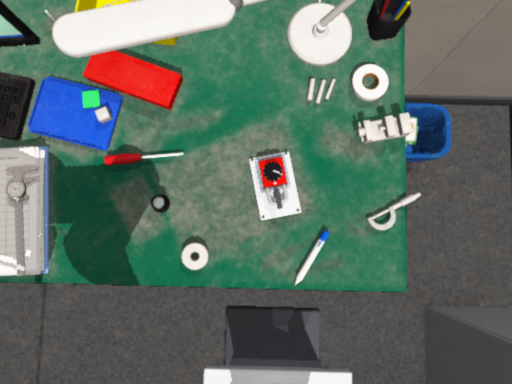

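View pics/side0.png

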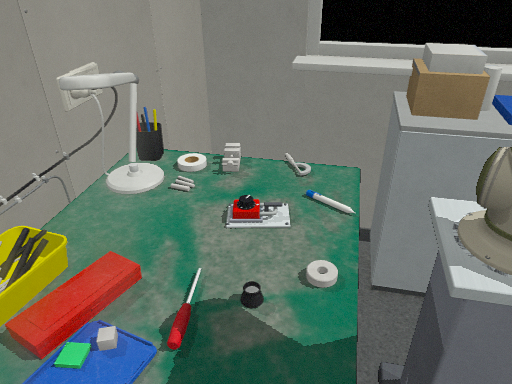

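```bash
cat > h.py <<'E'
from station import *
import cv2, numpy as np
def cam(n):
    c=get_calibration(n); f=192/np.tan(np.radians(c["vertical_fov"]/2))
    K=np.array([[f,0,c["cx"]],[0,f,c["cy"]],[0,0,1.]]); R=cv2.Rodrigues(c["rvec"])[0]
    return K,R,c["tvec"]
def ray(n,u,v,z):
    K,R,t=cam(n); C=-R.T@t; d=R.T@np.linalg.solve(K,[u,v,1.]); return C+d*(z-C[2])/d[2]
def proj(n,p):
    K,R,t=cam(n); q=K@(R@np.array(p,float)+t); return q[:2]/q[2]
def crop(n,name,u0,v0,w,h,k):
    im=capture(n); cv2.imwrite(f"pics/{name}.png",cv2.resize(im[v0:v0+h,u0:u0+w],None,fx=k,fy=k,interpolation=cv2.INTER_CUBIC))
E
python3 - <<'E'
from h import *
crop("top","t1",235,140,80,90,6)
# side crop
crop("side","s1",215,185,90,55,8)
for n in("top","side"): print(proj(n,sense()["ee_pos"]))
for uv in [(250,157),(290,151),(300,212),(261,219)]: print(ray("top",*uv,.006))
E
```

```text
[-57.5454162  418.16890598]
[651.44830141 402.3382796 ]
[0.61276323 0.07210398 0.006     ]
[ 0.62862608 -0.0175317   0.006     ]
[ 0.49173404 -0.04222389  0.006     ]
[0.47409464 0.04377406 0.006     ]
```

View pics/t1.png

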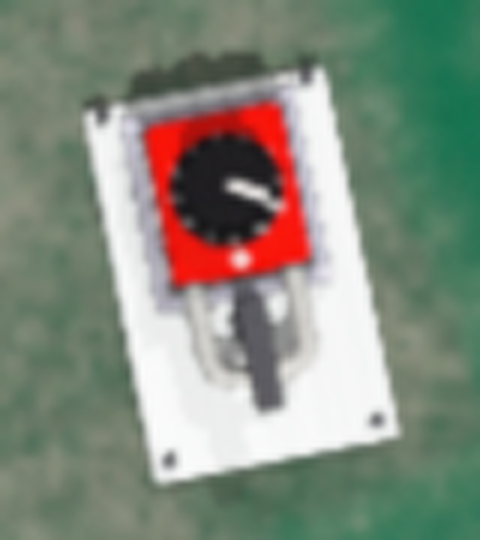

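View pics/s1.png

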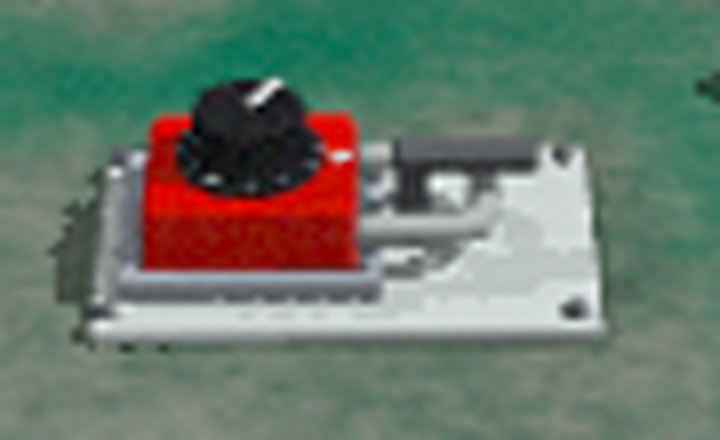

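Run:
```python
from h import *
T=lambda u,v:(235+u/6,140+v/6)
S=lambda u,v:(215+u/8,185+v/8)
red=np.array([ray("top",*T(*p),.032)[:2] for p in [(146,128),(282,103),(312,260),(172,283)]])
c=red.mean(0); print("red top",c, "sides",[np.linalg.norm(red[i]-red[i-1]) for i in range(4)])
ax=(red[0]+red[1]-red[2]-red[3]); print("x axis deg",np.degrees(np.arctan2(ax[1],ax[0])))
b=np.array([ray("top",*T(*p),.006)[:2] for p in [(85,112),(325,68),(400,435),(158,483)]])
ax=(b[0]+b[1]-b[2]-b[3]); print("board",b.mean(0),np.degrees(np.arctan2(ax[1],ax[0])),[np.linalg.norm(b[i]-b[i-1]) for i in range(4)])
print("mark",ray("top",*T(240,259),.032)[:2],"disc",ray("top",*T(227,188),.035)[:2])
a=ray("top",*T(230,184),.049);e=ray("top",*T(278,207),.049);d=e-a;print("pointer",a,e,np.degrees(np.arctan2(d[1],d[0])))
print("stud", ray("top",*T(247,290),.036)[:2],ray("top",*T(268,405),.036)[:2])
# side red top: corners
r=np.array([ray("side",*S(*p),.032)[:2] for p in [(148,212),(358,212),(358,118),(152,118)]])
ax=r[0]+r[3]-r[1]-r[2];print("side red",r.mean(0),np.degrees(np.arctan2(ax[1],ax[0])))
r=ray("side",*S(400,165),.03),ray("side",*S(540,165),.03);print("stud side",r)
a=ray("side",*S(250,100),.049);e=ray("side",*S(280,82),.049);d=e-a;print("pointer",a,np.degrees(np.arctan2(d[1],d[0])))
print("cams",[(-cam(n)[1].T@cam(n)[2]) for n in("top","side")])
```

```text
red top [0.57528045 0.01993009] sides [np.float64(0.05760927817154518), np.float64(0.05035954667096463), np.float64(0.05862452560163196), np.float64(0.051319902044258785)]
x axis deg 11.371913460352332
board [0.54956227 0.01380408] 12.532123529733184 [np.float64(0.141536878179558), np.float64(0.09151286525394095), np.float64(0.14040198024144546), np.float64(0.09108705632224298)]
mark [0.55133115 0.01503349] disc [0.57670571 0.02036239]
pointer [0.57590131 0.01948553 0.049     ] [0.56803814 0.00222934 0.049     ] -114.49744360828518
stud [0.53961567 0.01233441] [0.49835246 0.00390844]
side red [0.57156389 0.02698512] 11.932930642006795
stud side (array([0.53189767, 0.01605771, 0.03      ]), array([0.49323266, 0.00788645, 0.03      ]))
pointer [0.57391842 0.02057756 0.049     ] -118.39937637361507
cams [array([0.43033249, 0.03055479, 0.93746471]), array([0.37687761, 0.7519468 , 0.52546424])]
```

```bash
cat >> h.py <<'E'
from scipy.spatial.transform import Rotation as Rn
def down(yaw_y): # tool y at yaw (deg), z down
    a=np.radians(yaw_y); y=np.array([np.cos(a),np.sin(a),0]); z=np.array([0,0,-1.]); return Rn.from_matrix(np.c_[np.cross(y,z),y,z])
def plan(pos,yaw,n,claw):
    s=sense(); p=s["ee_pos"]; R=Rn.from_quat(s["orientation"]); d=(np.array(pos)-p)/n
    w=(R.inv()*down(yaw)).as_rotvec(); dR=Rn.from_rotvec(w/n)
    for i in range(n):
        t=R.inv().apply(d)*1000; print([claw]+[round(float(x),1) for x in t]+[round(float(x),2) for x in np.degrees(w/n)]); R=R*dR
def state():
    s=sense(); R=Rn.from_quat(s["orientation"]).as_matrix()
    print(s["time_s"],s["ee_pos"].round(4),"yaw",np.degrees(np.arctan2(R[1,1],R[0,1])).round(2),"tilt",R[:2,2].round(4),"F",s["wrist_force"].round(1),"gap",s["finger_gap"],s["grasp_force"],"q",s["joints"].round(2))
E
python3 -c "
from h import *
plan([.5755,.0205,.15],-17.8,20,.6)"
```

```text
[0.6, -27.6, -19.3, 4.8, -0.0, 0.0, 4.66]
[0.6, -29.1, -17.0, 4.8, -0.0, 0.0, 4.66]
[0.6, -30.4, -14.5, 4.8, -0.0, 0.0, 4.66]
[0.6, -31.4, -12.0, 4.8, -0.0, 0.0, 4.66]
[0.6, -32.3, -9.4, 4.8, -0.0, 0.0, 4.66]
[0.6, -33.0, -6.8, 4.8, -0.0, 0.0, 4.66]
[0.6, -33.4, -4.1, 4.8, -0.0, 0.0, 4.66]
[0.6, -33.6, -1.3, 4.8, -0.0, 0.0, 4.66]
[0.6, -33.6, 1.4, 4.8, -0.0, 0.0, 4.66]
[0.6, -33.4, 4.1, 4.8, -0.0, 0.0, 4.66]
[0.6, -33.0, 6.8, 4.8, -0.0, 0.0, 4.66]
[0.6, -32.3, 9.5, 4.8, -0.0, 0.0, 4.66]
[0.6, -31.4, 12.1, 4.8, -0.0, 0.0, 4.66]
[0.6, -30.3, 14.6, 4.8, -0.0, 0.0, 4.66]
[0.6, -29.0, 17.0, 4.8, -0.0, 0.0, 4.66]
[0.6, -27.6, 19.3, 4.8, -0.0, 0.0, 4.66]
[0.6, -25.9, 21.5, 4.8, -0.0, 0.0, 4.66]
[0.6, -24.1, 23.5, 4.8, -0.0, 0.0, 4.66]
[0.6, -22.1, 25.4, 4.8, -0.0, 0.0, 4.66]
[0.6, -19.9, 27.1, 4.8, -0.0, 0.0, 4.66]
```

step_arm(series=[[0.6,-27.6,-19.3,4.8,0,0,4.66],[0.6,-29.1,-17,4.8,0,0,4.66],[0.6,-30.4,-14.5,4.8,0,0,4.66],[0.6,-31.4,-12,4.8,0,0,4.66],[0.6,-32.3,-9.4,4.8,0,0,4.66]])

```text
time_s: 0.62
ee_pos: [0.2481, 0.4032, 0.2225]
orientation: [0.326, 0.945, -0.0, 0.0]
wrist_force: [1.3, 0.2, 0.4]
finger_gap: 0.057
grasp_force: 0.0
```

step_arm(series=[[0.6,-33,-6.8,4.8,0,0,4.66],[0.6,-33.4,-4.1,4.8,0,0,4.66],[0.6,-33.6,-1.3,4.8,0,0,4.66],[0.6,-33.6,1.4,4.8,0,0,4.66],[0.6,-33.4,4.1,4.8,0,0,4.66]])

```text
time_s: 1.03
ee_pos: [0.3576, 0.2752, 0.1985]
orientation: [0.51, 0.86, 0.0, -0.0]
wrist_force: [0.4, 0.3, 0.1]
finger_gap: 0.0528
grasp_force: 0.0
```

step_arm(series=[[0.6,-33,6.8,4.8,0,0,4.66],[0.6,-32.3,9.5,4.8,0,0,4.66],[0.6,-31.4,12.1,4.8,0,0,4.66],[0.6,-30.3,14.6,4.8,0,0,4.66],[0.6,-29,17,4.8,0,0,4.66]])

```text
time_s: 1.45
ee_pos: [0.4672, 0.1473, 0.1745]
orientation: [0.674, 0.739, -0.0, -0.0]
wrist_force: [0.6, -0.4, -0.8]
finger_gap: 0.0526
grasp_force: 0.0
```

step_arm(series=[[0.6,-27.6,19.3,4.8,0,0,4.66],[0.6,-25.9,21.5,4.8,0,0,4.66],[0.6,-24.1,23.5,4.8,0,0,4.66],[0.6,-22.1,25.4,4.8,0,0,4.66],[0.6,-19.9,27.1,4.8,0,0,4.66]])

```text
time_s: 1.87
ee_pos: [0.5766, 0.0195, 0.1503]
orientation: [0.809, 0.588, -0.0, -0.0]
wrist_force: [0.2, 0.4, 0.6]
finger_gap: 0.0525
grasp_force: 0.0
```

step_arm(series=[[0.6,0,0,0,0,0,0],[0.6,0,0,0,0,0,0]])

```text
time_s: 2.03
ee_pos: [0.5761, 0.02, 0.1499]
orientation: [0.808, 0.589, -0.0, -0.001]
wrist_force: [-0.5, -0.0, 0.3]
finger_gap: 0.0528
grasp_force: 0.0
```

```bash
python3 -c "
from h import *
state(); plan([.5755,.0205,.07],-17.8,3,.6)"
```

```text
2.0333 [0.5761 0.02   0.1499] yaw -17.83 tilt [-0.0013  0.0003] F [-0.5 -0.   0.3] gap 0.05284273353500782 0.0 q [-0.17  0.51  1.37  0.    1.26  0.14]
[0.6, 0.1, -0.2, 26.6, -0.03, 0.0, -0.01]
[0.6, 0.1, -0.2, 26.6, -0.03, 0.0, -0.01]
[0.6, 0.1, -0.2, 26.6, -0.03, 0.0, -0.01]
```

step_arm(series=[[0.6,0,-0.2,27,0,0,0],[0.6,0,-0.2,27,0,0,0],[0.6,0,0,26,0,0,0],[0.6,0,0,12,0,0,0],[0.6,0,0,0,0,0,0]])

```text
time_s: 2.45
ee_pos: [0.5733, 0.0226, 0.0565]
orientation: [0.807, 0.591, -0.002, -0.002]
wrist_force: [-0.6, 0.9, -0.4]
finger_gap: 0.0527
grasp_force: 0.0
```

```bash
python3 -c "
from h import *
state(); 
a=capture('top')[130:220,230:320];b=capture('side')[150:240,205:305]
r=lambda i:cv2.resize(i,(400,400*i.shape[0]//i.shape[1]),interpolation=cv2.INTER_CUBIC)
A,B=r(a),r(b);B=cv2.copyMakeBorder(B,0,A.shape[0]-B.shape[0],0,0,0);cv2.imwrite('pics/c2.png',np.hstack([A,B]))"
```

```text
2.45 [0.5733 0.0226 0.0565] yaw -17.61 tilt [-0.0054  0.0011] F [-0.6  0.9 -0.4] gap 0.05272271516376122 0.0 q [-0.17  0.62  1.48  0.    1.04  0.14]
```

View pics/c2.png

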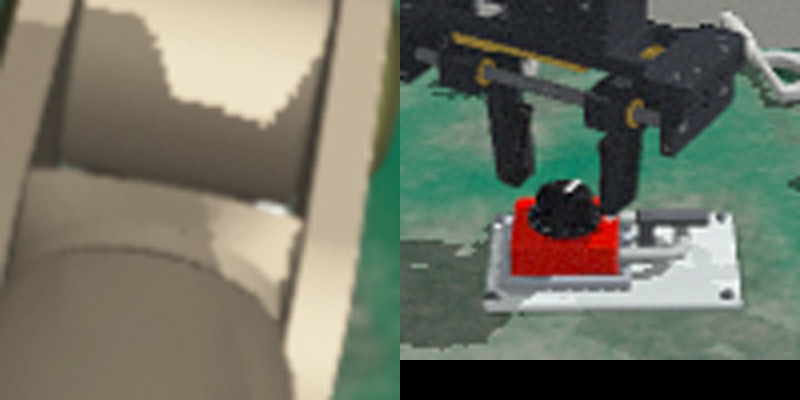

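step_arm(series=[[0.6,0,0,0,0,0,0],[0.6,0,0,0,0,0,0]])

```text
time_s: 2.72
ee_pos: [0.5758, 0.0214, 0.0601]
orientation: [0.807, 0.59, 0.001, 0.001]
wrist_force: [0.0, -0.9, 0.5]
finger_gap: 0.0528
grasp_force: 0.0
```

```bash
python3 -c "
from h import *
state(); plan([.5755,.0205,.0460],-17.8,2,.6)"
```

```text
2.7167 [0.5758 0.0214 0.0601] yaw -17.7 tilt [ 0.0023 -0.0004] F [ 0.  -0.9  0.5] gap 0.05282073139467351 0.0 q [-0.17  0.62  1.48  0.    1.04  0.14]
[0.6, -0.5, -0.0, 7.1, 0.06, -0.01, 0.05]
[0.6, -0.5, -0.0, 7.1, 0.06, -0.01, 0.05]
```

step_arm(series=[[0.6,0,0,4,0,0,0],[0.6,0,0,4,0,0,0],[0.6,0,0,3,0,0,0],[0.6,0,0,0,0,0,0],[0.6,0,0,0,0,0,0]])

```text
time_s: 3.13
ee_pos: [0.5753, 0.0211, 0.0475]
orientation: [0.808, 0.59, -0.0, -0.0]
wrist_force: [-0.8, 0.2, -0.9]
finger_gap: 0.0529
grasp_force: 0.0
```

step_arm(series=[[0.6,0,0,0,0,0,0],[0.6,0,0,0,0,0,0]])

```text
time_s: 3.3
ee_pos: [0.5755, 0.0211, 0.0478]
orientation: [0.808, 0.59, 0.0, 0.0]
wrist_force: [-0.2, 0.0, 0.4]
finger_gap: 0.0526
grasp_force: 0.0
```

step_arm(series=[[0.6,0,0,1.5,0,0,0],[0.2,0,0,0,0,0,0],[0.2,0,0,0,0,0,0],[0.2,0,0,0,0,0,0],[0.2,0,0,0,0,0,0]])

```text
time_s: 3.72
ee_pos: [0.5755, 0.0211, 0.0463]
orientation: [0.808, 0.59, 0.0, 0.0]
wrist_force: [1.3, -0.3, -0.1]
finger_gap: 0.0309
grasp_force: 30.0
```

step_arm(series=[[0.2,0,0,0,0,0,0],[0.2,0,0,0,0,0,0],[0.2,0,0,0,0,0,0]])

```text
time_s: 3.97
ee_pos: [0.5755, 0.0211, 0.0463]
orientation: [0.808, 0.59, 0.0, 0.0]
wrist_force: [1.0, 0.3, 0.2]
finger_gap: 0.031
grasp_force: 30.0
```

```bash
python3 -c "
from h import *
state()"
```

```text
3.9667 [0.5755 0.0211 0.0463] yaw -17.74 tilt [ 0.0003 -0.    ] F [1.  0.3 0.2] gap 0.030973325006028892 29.99995082616806 q [-0.17  0.64  1.49  0.    1.01  0.14]
```

step_arm(series=[[0.2,0,0,0,0,0,5],[0.2,0,0,0,0,0,5],[0.2,0,0,0,0,0,0]])

```text
time_s: 4.22
ee_pos: [0.5754, 0.0211, 0.0463]
orientation: [0.857, 0.516, -0.0, 0.0]
wrist_force: [0.0, -1.0, -0.4]
finger_gap: 0.0306
grasp_force: 30.0
```

```bash
python3 -c "
from h import *
state();print(sense()['torque'].round(3))"
```

```text
4.2167 [0.5754 0.0211 0.0463] yaw -27.92 tilt [ 0.     -0.0001] F [ 0.  -1.  -0.4] gap 0.03062664639091044 30.00094324350357 q [-0.17  0.64  1.49 -0.    1.01  0.32]
[-0.159 -0.018  0.082]
```

step_arm(series=[[0.2,0,0,0,0,0,5],[0.2,0,0,0,0,0,5],[0.2,0,0,0,0,0,0]])

```text
time_s: 4.47
ee_pos: [0.5754, 0.0211, 0.0463]
orientation: [0.898, 0.44, -0.0, -0.0]
wrist_force: [0.3, -0.7, 1.7]
finger_gap: 0.0311
grasp_force: 30.0
```

```bash
python3 -c "
from h import *
state();print(sense()['torque'].round(3))"
```

```text
4.4667 [0.5754 0.0211 0.0463] yaw -37.78 tilt [-0.0001 -0.    ] F [ 0.3 -0.7  1.7] gap 0.031055498180210025 30.001043379306793 q [-0.17  0.64  1.49 -0.    1.01  0.49]
[-0.126  0.106 -0.017]
```

step_arm(series=[[0.2,0,0,0,0,0,5],[0.2,0,0,0,0,0,5],[0.2,0,0,0,0,0,0]])

```text
time_s: 4.72
ee_pos: [0.5753, 0.0211, 0.0463]
orientation: [0.933, 0.361, -0.0, -0.0]
wrist_force: [-0.3, 0.0, 1.1]
finger_gap: 0.0312
grasp_force: 30.0
```

```bash
python3 -c "
from h import *
state();print(sense()['torque'].round(3))"
```

```text
4.7167 [0.5753 0.0211 0.0463] yaw -47.68 tilt [-0.0002  0.0001] F [-0.3  0.   1.1] gap 0.031207603324641175 30.001198947429657 q [-0.17  0.64  1.49  0.    1.01  0.66]
[-0.127  0.124 -0.068]
```

step_arm(series=[[0.2,0,0,0,0,0,5],[0.2,0,0,0,0,0,5],[0.2,0,0,0,0,0,0]])

```text
time_s: 4.97
ee_pos: [0.5753, 0.0212, 0.0463]
orientation: [0.96, 0.279, -0.0, -0.0]
wrist_force: [-0.2, 1.0, 1.4]
finger_gap: 0.0308
grasp_force: 30.0
```

```bash
python3 -c "
from h import *
state();print(sense()['torque'].round(3))"
```

```text
4.9667 [0.5753 0.0212 0.0463] yaw -57.6 tilt [-0.0002  0.0001] F [-0.2  1.   1.4] gap 0.03084516295494273 30.001374185085297 q [-0.17  0.64  1.49  0.    1.01  0.84]
[ 0.011  0.226 -0.026]
```

step_arm(series=[[0.2,0,0,0,0,0,5],[0.2,0,0,0,0,0,5],[0.2,0,0,0,0,0,0]])

```text
time_s: 5.22
ee_pos: [0.5753, 0.0212, 0.0463]
orientation: [0.981, 0.195, -0.0, -0.0]
wrist_force: [-1.0, 1.4, 0.9]
finger_gap: 0.0313
grasp_force: 30.0
```

```bash
python3 -c "
from h import *
state();print(sense()['torque'].round(3))"
```

```text
5.2167 [0.5753 0.0212 0.0463] yaw -67.56 tilt [-0.0003  0.0002] F [-1.   1.4  0.9] gap 0.03134253265948887 30.00128835439682 q [-0.17  0.64  1.49  0.    1.01  1.01]
[ 0.082  0.217 -0.001]
```

step_arm(series=[[0.2,0,0,0,0,0,5],[0.2,0,0,0,0,0,5],[0.2,0,0,0,0,0,0],[0.6,0,0,0,0,0,0],[0.6,0,0,0,0,0,0]])

```text
time_s: 5.63
ee_pos: [0.5754, 0.0211, 0.0462]
orientation: [0.994, 0.11, 0.0, 0.0]
wrist_force: [0.7, 0.3, -0.4]
finger_gap: 0.0423
grasp_force: 0.0
```

step_arm(series=[[0.6,0,0,-10,0,0,0],[0.6,0,0,-20,0,0,0],[0.6,0,0,-20,0,0,0],[0.6,0,0,0,0,0,0]])

```text
time_s: 5.97
ee_pos: [0.5771, 0.0209, 0.1004]
orientation: [0.994, 0.108, 0.003, 0.001]
wrist_force: [1.4, 0.3, -0.6]
finger_gap: 0.0529
grasp_force: 0.0
```

```bash
python3 -c "
from h import *
state(); crop('side','s3',205,165,100,75,8)"
```

```text
5.9667 [0.5771 0.0209 0.1004] yaw -77.59 tilt [ 0.0067 -0.0012] F [ 1.4  0.3 -0.6] gap 0.052938851878173675 0.0 q [-0.17  0.57  1.44 -0.    1.13  1.19]
```

View pics/s3.png

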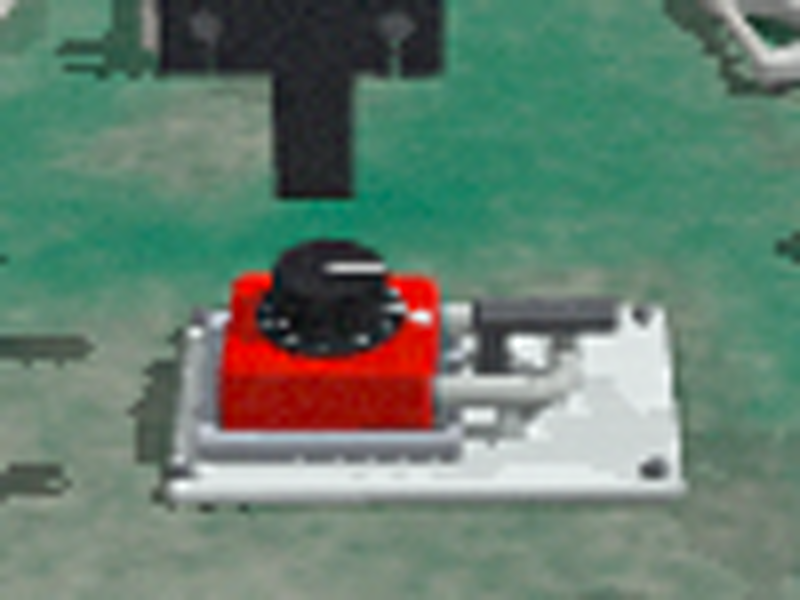

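```bash
python3 -c "
from h import *
S=lambda u,v:(205+u/8,165+v/8)
g=lambda p,q,z:(lambda d:print(np.degrees(np.arctan2(d[1],d[0]))))(ray('side',*S(*q),z)-ray('side',*S(*p),z))
g((325,268),(385,268),.049)
g((328,315),(393,310),.035)
g((222,377),(437,375),.032)
g((180,495),(685,488),.006)
ps=[(.5755-d*np.cos(np.radians(12.2)),.0208-d*np.sin(np.radians(12.2))) for d in (.03,.048,.07)]
print(ps)
# shackle near leg outer edge and crown
print(ray('side',*S(437,390),.02),ray('side',*S(545,390),.02),ray('side',*S(583,350),.02))
state(); plan([.5755-.048*.9774,.0208-.048*.2113,.08],-77.8,3,.8)
"
```

```text
-168.06931452964636
-160.02820096655563
-167.1194071120303
-166.7252478051562
[(np.float64(0.5461775231714171), np.float64(0.014460256106338339)), (np.float64(0.5285840370742674), np.float64(0.010656409770141343)), (np.float64(0.5070808873999733), np.float64(0.006007264248122791))]
[0.53996995 0.03595658 0.02      ] [0.51046699 0.02972025 0.02      ] [0.5036856  0.00779296 0.02      ]
6.0167 [0.5764 0.021  0.0984] yaw -77.62 tilt [ 0.0043 -0.0008] F [-0.1 -0.6 -0.2] gap 0.05280733817990659 0.0 q [-0.17  0.57  1.44 -0.    1.13  1.19]
[0.8, -16.3, -0.1, 6.1, 0.03, -0.08, 0.06]
[0.8, -16.3, -0.0, 6.1, 0.03, -0.08, 0.06]
[0.8, -16.3, -0.0, 6.1, 0.03, -0.08, 0.06]
```

step_arm(series=[[0.8,-16.4,0,6,0,-0.08,0.06],[0.8,-16.4,0,6,0,-0.08,0.06],[0.8,-16.4,0,6,0,0,0.06],[0.8,0,0,0,0,0,0],[0.8,0,0,0,0,0,0]])

```text
time_s: 6.43
ee_pos: [0.5271, 0.0107, 0.078]
orientation: [0.994, 0.105, -0.002, -0.0]
wrist_force: [0.1, -0.3, 0.1]
finger_gap: 0.0705
grasp_force: 0.0
```

step_arm(series=[[0.8,0,0,15,0,0,0],[0.8,0,0,15,0,0,0],[0.8,0,0,10,0,0,0],[0.8,0,0,0,0,0,0],[0.8,0,0,0,0,0,0]])

```text
time_s: 6.85
ee_pos: [0.5277, 0.0108, 0.0382]
orientation: [0.994, 0.105, -0.002, 0.0]
wrist_force: [0.4, -0.7, 1.0]
finger_gap: 0.0706
grasp_force: 0.0
```

step_arm(series=[[0.8,0,0,0,0,0,0],[0.8,0,0,0,0,0,0]])

```text
time_s: 7.02
ee_pos: [0.5278, 0.0107, 0.039]
orientation: [0.994, 0.105, -0.001, 0.0]
wrist_force: [0.1, 1.0, -0.8]
finger_gap: 0.0706
grasp_force: 0.0
```

```bash
python3 -c "
from h import *
state(); plan([.5755-.0485*.9774,.0208-.0485*.2113,.022],-77.8,3,.8)
"
```

```text
7.0167 [0.5278 0.0107 0.039 ] yaw -77.91 tilt [-0.0013 -0.0009] F [ 0.1  1.  -0.8] gap 0.07056299006327593 0.0 q [-0.2   0.59  1.63 -0.    0.92  1.16]
[0.8, 0.1, 0.1, 5.7, 0.01, 0.03, -0.04]
[0.8, 0.1, 0.1, 5.7, 0.01, 0.03, -0.04]
[0.8, 0.1, 0.1, 5.7, 0.01, 0.03, -0.04]
```

step_arm(series=[[0.8,0.1,0.1,6,0,0,0],[0.8,0.1,0.1,6,0,0,0],[0.8,0,0,5,0,0,0],[0.8,0,0,0,0,0,0],[0.3,0,0,0,0,0,0]])

```text
time_s: 7.43
ee_pos: [0.5272, 0.0105, 0.0209]
orientation: [0.994, 0.105, -0.002, -0.0]
wrist_force: [0.5, -0.1, -0.1]
finger_gap: 0.0657
grasp_force: 0.0
```

step_arm(series=[[0.3,0,0,0,0,0,0],[0.3,0,0,0,0,0,0],[0.3,0,0,0,0,0,0],[0.3,0,0,0,0,0,0],[0.3,0,0,0,0,0,0]])

```text
time_s: 7.85
ee_pos: [0.5273, 0.0106, 0.0214]
orientation: [0.994, 0.105, -0.001, 0.0]
wrist_force: [-0.8, 0.3, 1.7]
finger_gap: 0.0451
grasp_force: 30.0
```

step_arm(series=[[0.3,-3,0,0,0,0,0],[0.3,-3,0,0,0,0,0],[0.3,-2,0,0,0,0,0],[0.3,0,0,0,0,0,0]])

```text
time_s: 8.18
ee_pos: [0.5193, 0.0087, 0.0215]
orientation: [0.994, 0.105, -0.001, 0.0]
wrist_force: [-0.5, 1.0, 0.7]
finger_gap: 0.0449
grasp_force: 30.0
```

step_arm(series=[[0.3,-4,0,0,0,0,0],[0.3,-4,0,0,0,0,0],[0.3,-4,0,0,0,0,0],[0.3,-4,0,0,0,0,0]])

```text
time_s: 8.52
ee_pos: [0.5036, 0.0053, 0.0215]
orientation: [0.994, 0.105, -0.001, 0.0]
wrist_force: [2.2, 0.6, -0.5]
finger_gap: 0.0449
grasp_force: 30.0
```

step_arm(series=[[0.3,-2,0,0,0,0,0],[0.3,-1,0,0,0,0,0],[0.3,0,0,0,0,0,0]])

```text
time_s: 8.77
ee_pos: [0.5006, 0.0048, 0.0214]
orientation: [0.994, 0.105, -0.002, 0.0]
wrist_force: [-1.3, -0.4, 1.4]
finger_gap: 0.0447
grasp_force: 30.0
```

step_arm(series=[[0.3,-1,0,0,0,0,0],[0.3,0,0,0,0,0,0]])

```text
time_s: 8.93
ee_pos: [0.5, 0.0046, 0.0214]
orientation: [0.994, 0.105, -0.001, 0.0]
wrist_force: [1.6, 0.2, 0.5]
finger_gap: 0.0451
grasp_force: 30.0
```

```bash
python3 -c "
from h import *
state(); crop('side','s4',205,165,100,75,8)"
```

```text
8.9333 [0.5    0.0046 0.0214] yaw -77.92 tilt [-0.0027 -0.0007] F [1.6 0.2 0.5] gap 0.04507814739108695 29.99687846750021 q [-0.23  0.59  1.73 -0.    0.83  1.13]
```

View pics/s4.png

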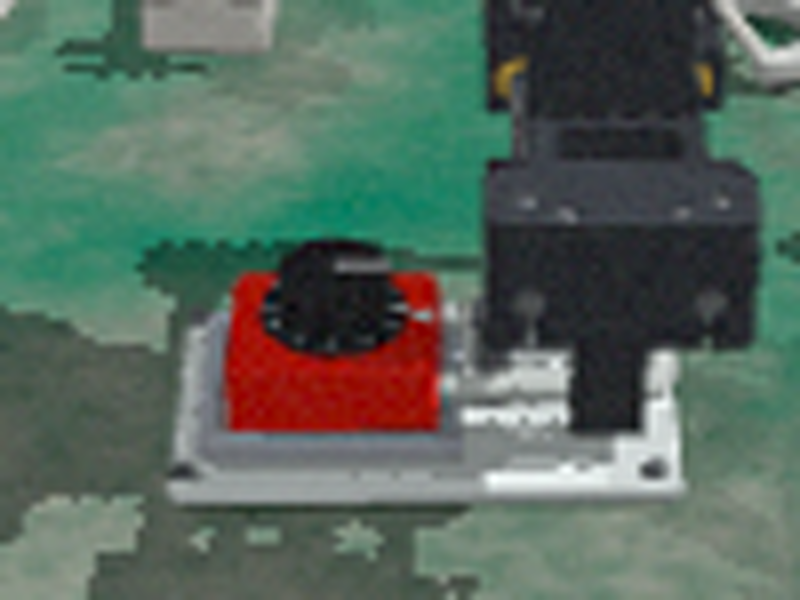

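step_arm(series=[[0.3,-1,0,0,0,0,0],[0.3,0,0,0,0,0,0]])

```text
time_s: 9.15
ee_pos: [0.4991, 0.0044, 0.0214]
orientation: [0.994, 0.105, -0.001, 0.0]
wrist_force: [1.6, -0.6, -0.2]
finger_gap: 0.0449
grasp_force: 30.0
```

step_arm(series=[[0.3,-1,0,0,0,0,0],[0.3,0,0,0,0,0,0]])

```text
time_s: 9.32
ee_pos: [0.4984, 0.0042, 0.0215]
orientation: [0.994, 0.105, -0.001, 0.0]
wrist_force: [4.2, 1.6, -0.5]
finger_gap: 0.0449
grasp_force: 30.0
```

step_arm(series=[[0.3,-1,0,0,0,0,0],[0.3,0,0,0,0,0,0]])

```text
time_s: 9.48
ee_pos: [0.4982, 0.0041, 0.0215]
orientation: [0.994, 0.105, 0.0, 0.0]
wrist_force: [9.0, 3.1, -3.6]
finger_gap: 0.0451
grasp_force: 30.0
```

step_arm(series=[[0.3,-0.5,0,0,0,0,0],[0.3,0,0,0,0,0,0]])

```text
time_s: 9.65
ee_pos: [0.4982, 0.0041, 0.0216]
orientation: [0.994, 0.105, 0.001, 0.0]
wrist_force: [10.5, 4.1, -4.8]
finger_gap: 0.0449
grasp_force: 30.0
```

step_arm(series=[[0.3,1.5,0,0,0,0,0],[0.8,0,0,0,0,0,0],[0.8,0,0,0,0,0,0],[0.8,0,0,0,0,0,0],[0.8,0,0,0,0,0,0]])

```text
time_s: 10.07
ee_pos: [0.4975, 0.0043, 0.0213]
orientation: [0.994, 0.105, -0.002, -0.0]
wrist_force: [-0.4, 0.2, 0.6]
finger_gap: 0.0693
grasp_force: 0.0
```

step_arm(series=[[0.8,0,0,-15,0,0,0],[0.8,0,0,-20,0,0,0],[0.8,0,0,-15,0,0,0],[0.8,0,0,0,0,0,0],[0.8,0,0,0,0,0,0]])

```text
time_s: 10.48
ee_pos: [0.4981, 0.0043, 0.0715]
orientation: [0.994, 0.105, -0.001, 0.0]
wrist_force: [0.1, 0.5, -0.2]
finger_gap: 0.0702
grasp_force: 0.0
```

```bash
python3 -c "
from h import *
state(); plan([.5623,.018,.07],-77.8,4,.85); crop('side','s5',205,165,100,75,8)"
```

```text
10.4833 [0.4981 0.0043 0.0715] yaw -77.92 tilt [-0.002  -0.0008] F [ 0.1  0.5 -0.2] gap 0.07020998872336473 0.0 q [-0.23  0.5   1.69 -0.    0.95  1.13]
[0.85, 16.4, -0.0, 0.3, 0.01, 0.03, -0.03]
[0.85, 16.4, 0.0, 0.3, 0.01, 0.03, -0.03]
[0.85, 16.4, 0.0, 0.4, 0.01, 0.03, -0.03]
[0.85, 16.4, 0.0, 0.4, 0.01, 0.03, -0.03]
```

View pics/s5.png

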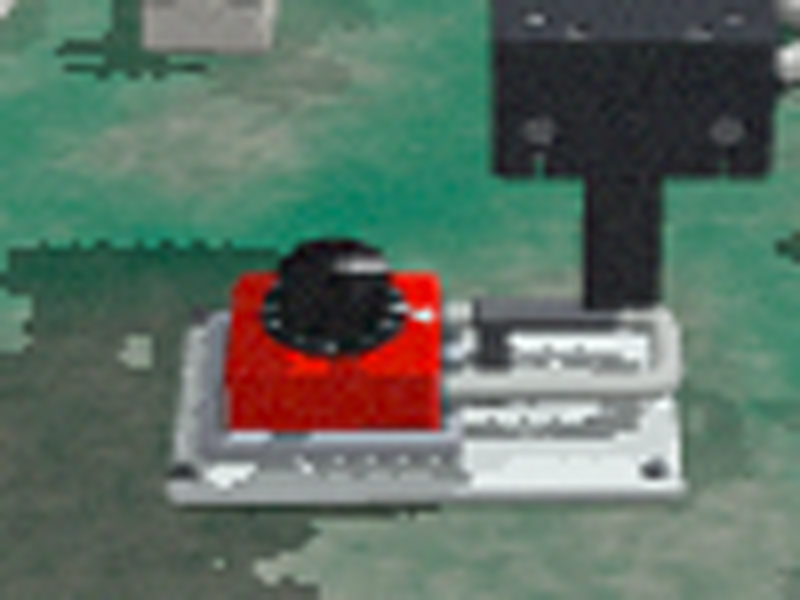

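step_arm(series=[[0.85,16.4,0,0.3,0,0,0],[0.85,16.4,0,0.3,0,0,0],[0.85,16.4,0,0.4,0,0.1,0],[0.85,16.4,0,0.4,0,0.1,0],[0.85,0,0,0,0,0,0]])

```text
time_s: 10.95
ee_pos: [0.5638, 0.0183, 0.0684]
orientation: [0.994, 0.105, 0.0, -0.0]
wrist_force: [-0.4, 0.3, 0.4]
finger_gap: 0.0746
grasp_force: 0.0
```

step_arm(series=[[0.85,0,0,15,0,0,0],[0.85,0,0,15,0,0,0],[0.85,0,0,10,0,0,0],[0.85,0,0,0,0,0,0],[0.85,0,0,0,0,0,0]])

```text
time_s: 11.37
ee_pos: [0.5617, 0.018, 0.0293]
orientation: [0.994, 0.105, -0.001, -0.0]
wrist_force: [-0.1, -0.1, 0.3]
finger_gap: 0.0747
grasp_force: 0.0
```

step_arm(series=[[0.85,0,0,0,0,0,0],[0.85,0,0,0,0,0,0]])

```text
time_s: 11.53
ee_pos: [0.5626, 0.0179, 0.0305]
orientation: [0.994, 0.105, 0.001, 0.0]
wrist_force: [0.9, 1.0, 0.1]
finger_gap: 0.0749
grasp_force: 0.0
```

```bash
python3 -c "
from h import *
state(); plan([.5623,.018,.0235],-77.8,2,.85)"
```

```text
11.5333 [0.5626 0.0179 0.0305] yaw -77.93 tilt [ 0.0018 -0.0001] F [0.9 1.  0.1] gap 0.07491530075321567 0.0 q [-0.18  0.65  1.54  0.    0.95  1.18]
[0.85, -0.1, -0.1, 3.5, 0.01, -0.05, -0.06]
[0.85, -0.1, -0.1, 3.5, 0.01, -0.05, -0.06]
```

step_arm(series=[[0.85,0,0,3.5,0,0,0],[0.85,0,0,3,0,0,0],[0.85,0,0,0,0,0,0],[0.85,0,0,0,0,0,0],[0.85,0,0,0,0,0,0]])

```text
time_s: 11.95
ee_pos: [0.5624, 0.018, 0.0234]
orientation: [0.994, 0.105, 0.0, -0.0]
wrist_force: [-0.3, 0.0, -0.1]
finger_gap: 0.0749
grasp_force: 0.0
```

step_arm(series=[[0.4,0,0,0,0,0,0],[0.4,0,0,0,0,0,0],[0.4,0,0,0,0,0,0],[0.4,0,0,0,0,0,0],[0.4,0,0,0,0,0,0]])

```text
time_s: 12.37
ee_pos: [0.5624, 0.018, 0.0234]
orientation: [0.994, 0.105, 0.0, 0.0]
wrist_force: [0.2, -0.5, 0.8]
finger_gap: 0.0512
grasp_force: 30.0
```

step_arm(series=[[0.4,0,0,0,0,0,0],[0.4,0,0,0,0,0,0],[0.4,0,0,-2,0,0,0],[0.4,0,0,-2,0,0,0],[0.4,0,0,0,0,0,0]])

```text
time_s: 12.78
ee_pos: [0.5623, 0.0181, 0.0275]
orientation: [0.994, 0.105, 0.0, -0.0]
wrist_force: [1.6, 0.9, -3.7]
finger_gap: 0.0516
grasp_force: 30.0
```

```bash
python3 -c "
from h import *
state();print(sense()['torque'])"
```

```text
12.7833 [0.5623 0.0181 0.0275] yaw -77.92 tilt [0.0005 0.0002] F [ 1.6  0.9 -3.7] gap 0.051596092837505055 29.9994358420372 q [-0.18  0.65  1.54  0.    0.95  1.18]
[-0.010742    0.02743014 -0.01971013]
```

step_arm(series=[[0.4,0,0,-3,0,0,0],[0.4,0,0,-3,0,0,0],[0.4,0,0,-3,0,0,0],[0.4,0,0,-3,0,0,0],[0.4,0,0,-3,0,0,0]])

```text
time_s: 13.2
ee_pos: [0.5622, 0.018, 0.0427]
orientation: [0.994, 0.105, 0.0, -0.0]
wrist_force: [0.6, -0.8, -4.2]
finger_gap: 0.0515
grasp_force: 30.0
```

step_arm(series=[[0.4,0,0,-4,0,0,0],[0.4,0,0,-4,0,0,0],[0.4,0,0,-4,0,0,0],[0.4,0,0,-4,0,0,0],[0.4,0,0,-4,0,0,0]])

```text
time_s: 13.62
ee_pos: [0.5623, 0.018, 0.0628]
orientation: [0.994, 0.105, 0.0, -0.0]
wrist_force: [-0.5, -0.2, -4.3]
finger_gap: 0.0523
grasp_force: 30.0
```

step_arm(series=[[0.4,0,0,-8,0,0,0],[0.4,0,0,-12,0,0,0],[0.4,0,0,-12,0,0,0],[0.4,0,0,-12,0,0,0],[0.4,0,0,-12,0,0,0]])

```text
time_s: 14.03
ee_pos: [0.5622, 0.018, 0.1195]
orientation: [0.994, 0.105, 0.0, -0.0]
wrist_force: [-0.9, -0.3, -3.9]
finger_gap: 0.0516
grasp_force: 30.0
```

step_arm(series=[[0.4,0,0,-12,0,0,0],[0.4,0,0,-12,0,0,0],[0.4,0,0,-12,0,0,0],[0.4,0,0,-12,0,0,0],[0.4,0,0,-12,0,0,0]])

```text
time_s: 14.45
ee_pos: [0.562, 0.018, 0.1795]
orientation: [0.994, 0.105, 0.0, -0.0]
wrist_force: [1.2, -1.4, -3.6]
finger_gap: 0.0517
grasp_force: 30.0
```

step_arm(series=[[0.4,0,0,-10,0,0,0],[0.4,0,0,-5,0,0,0],[0.4,0,0,0,0,0,0],[0.4,0,0,0,0,0,0],[0.4,0,0,0,0,0,0]])

```text
time_s: 14.87
ee_pos: [0.5619, 0.018, 0.1927]
orientation: [0.994, 0.105, -0.0, -0.0]
wrist_force: [-0.4, -0.3, -3.2]
finger_gap: 0.0519
grasp_force: 30.0
```

```bash
python3 -c "
from h import *
state();crop('side','s6',195,95,120,140,4)"
```

```text
14.8667 [0.5619 0.018  0.1927] yaw -77.92 tilt [-0.0007  0.0004] F [-0.4 -0.3 -3.2] gap 0.05193180814363819 29.99923288822174 q [-0.18  0.45  1.35  0.    1.34  1.18]
```

View pics/s6.png

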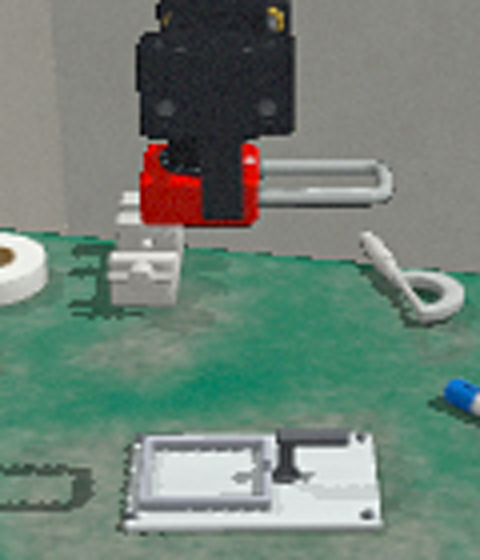

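The open padlock hangs level in the gripper (red body about 140–258, 145–225 in the crop). The shackle is out to the right, and the empty nest and stud are below (130–380, 435–525).

```bash
python3 -c "
from station import *
print(sign_off())"
```

```text
the job is handed in; nothing more can be done
None
```

I turned the dial to the white mark, pulled the shackle out to its end stop and lifted the open padlock off the stud. It is held level, dial up, about 17 cm above the bench, and I handed the job in at about 15 s with the grip at 30 N throughout.

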